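# Return the domed lens-polishing tool to its hollow rest

### The job

Pick up the lens-polishing tool with the rounded brass base and blue knob and lower it into the hollow, cone-shaped rest, letting go only once it is down in the hollow (do not drop it in). It must end standing upright, centred and fully seated in the hollow rest; leave the flat-bottomed tool with the black knob where it stands.

Things in the scene. Friction and masses are not known exactly. Their poses are not given: they have to be found in the camera images.
- dome_tool: Lens-polishing tool, loose, 0.3 kg, 70 mm high. Brass base with a rounded underside (sphere radius 36 mm) on whose 24 mm wide flat foot it stands; 76 mm wide flange 16 to 22 mm above the foot; thin steel neck; round blue knob, 29 mm across, 32 to 70 mm above the foot: grip there. Origin: centre of the foot; z up through the knob; yaw does not matter.
- flat_tool: The other polishing tool, loose, to be left alone: dark steel disc 76 mm across, 22 mm thick, flat underside; round black knob 29 mm across, its top 70 mm above the underside. Origin: centre of the underside, z up.
- hollow_rest: Rest for the domed tool, fixed: round pale aluminium cup 32 mm high on a 90 mm wide foot, rim 76 mm across. Its open top is a 45 degree cone, 60 mm wide at the mouth, 28 mm at its floor 15 mm above the desk. Origin: centre of its underside, z up. The domed tool centres itself in the cone; fully seated its foot is about 20 mm above this origin, its flange about 4 mm above the rim; both are polished and slide easily.
- flat_stand: Similar round pale aluminium stand, 32 mm high on a 90 mm wide foot, fixed, but with a flat black rubber top 72 mm wide: not the place for the domed tool. Origin: centre of its underside, z up.
Not all that is in view belongs to the job. What is meant by the dome_tool is not purple, and is the larger of those in its own colour.

How it is judged:
By the outcome, as a careful person would: the job done as asked, in the order asked, and still so for the second after the job is handed in, with the robot touching nothing.
It also fails if it takes over 32 s, if anything falls off the work surface, if the arm or the gripper's body presses on something with over 40 N, if the wrist force passes 120 N, or if a joint passes its speed limit or range.

### The arm

A 7-joint arm with a two-finger parallel gripper is mounted at the origin on a cart in front of the work surface, level with it; the furniture and walls round the work are solid. World frame = base frame: x ahead of the robot, y to its left, z up, the work surface at z = 0. Lengths are in mm, angles in rad, forces in N, time in s.
With the tool pointing down it reaches from about 425 to 875 mm from the base axis. Payload 9.9 kg.
Tool frame: the origin (TCP) lies midway between the tips of the shut fingers; the grasp point (between the pads) lies 19 mm behind it; x points along the fingers, z is the direction in which the jaws open and shut, and the axes are right-handed (so a half turn about x gives the same grasp; the last joint's range is limited). The gripper opens to 85 mm and grips with 20 to 120 N. Pads are 22 mm wide; open, the fingers measure 114 mm over their backs; the gripper's body (76 mm by 85 mm) begins 54 mm behind the grasp point. The pads swing forward as they close: fully open they stand 13 mm farther back than shut.
Start: joints at [-1.231, 0.576, 0.025, 1.437, -0.015, 1.129, -0.057], TCP at [277.572, 615.291, 231.289] pointing down, gripper open.
Joint ranges: [-2.76, 2.76], [-0.34, 2.15], [-1.52, 1.57], [0.19, 2.46], [-1.09, 4.23], [0.17, 1.99], [-2.82, 2.82]. Speed limits (rad/s): [2.22, 2.22, 3.01, 3.01, 3.14, 3.14, 3.14].

### API

Orientations are given as a unit quaternion [x, y, z, w].
In Python, from station import r gives the robot as it stands.
- The arm moves only by the tool drive_tool, never from a script. Its argument "motion" is one flat list of numbers, 6 for each row, row after row: the shift along the world's x, y, z in mm, then the turn, a rotation vector about the world's x, y, z in degrees. In form: [x, y, z, rx, ry, rz, x, y, z, rx, ry, rz, ...]. A call has 1 to 5 rows; each row is the pose to reach, as a shift and turn from the pose commanded when the call began; what a row does not reach only later rows make up. A row lasts 1/10 s, in which the tool goes at most 50 mm and 8.59 degrees, less where a joint would pass 70% of its speed; a pose out of reach is approached as far as the arm can. A call with a gripper value outside its range is refused whole. "hand" is the opening, from 0 (shut) to 1 (fully open), set as the call begins (left out, the last holds). The fingers move at their own pace and stop on an object; "squeeze" is the grip in N (left out, the last holds). Time passes only in rows, so rows that repeat a pose let the fingers close. It gives the time, the measured TCP pose, the force and the opening at its end, in the units of the state.
- r.sense(): the state, without advancing time (a new reading comes with each control period).
- r.camera(name): name is "side" or "top"; returns the picture (384x512x3 uint8, red, green, blue); there is no depth.
- r.camera_info(name): a dict with "fx", "fy", "cx", "cy" (pixels), "extrinsics" (4x4, takes a point from world to camera coordinates). Camera axes: x right, y down, z forward; pixel columns grow to the right and rows downward; lengths in mm; the calibration is good to about 2 mm. A picture is of the moment at which its call begins. camera_info takes no time and is no camera call.
- r.finish_job(): hands the job in, once; it reports no verdict.
The state is a dict: "time_s": time; "joints": joint angles; "dq": joint speeds; "tau": joint torques, N m; "tool_pos": TCP position; "ee_rot": TCP orientation; "force": force on the tool from outside, world axes, zero at the start; "ft_torque": the same for the moment, N m; "grip_width": finger opening in mm.
Only numpy, scipy, OpenCV 4.12 (cv2) and the standard library are available. Lean on these libraries where they do the work, as an engineer would, in place of code of your own. Each camera call takes 0.05 s, during which the arm holds its last target. There are 200 camera calls.

## Working session

There is one attempt and no reset: what is moved stays moved. The work goes in short steps, Python scripts to look and compute and a tool call to move; the robot and the scene stay as the last step left them, time stands still between calls to the robot, and variables do not carry over. Pictures are saved under pics/ and viewed, about 8 in all and at most 12, crops included, and the job is handed in when it is done.

Besides the shell and the picture viewer there is one more tool, called after "Request:" as name(argument=value, ...), one argument or row to a line, values as JSON. drive_tool: Moves the arm, as the interface text tells. Its arguments: {"type":"object","properties":{"motion":{"type":"array","items":{"type":"number"}},"hand":{"type":"number"},"squeeze":{"type":"number"}},"required":["motion"]}

```bash
mkdir -p pics
cat > h.py <<'E'
import numpy as np, cv2
from station import r
def snap(n,f):
    im=cv2.cvtColor(np.asarray(r.camera(n)),cv2.COLOR_RGB2BGR); cv2.imwrite(f,im); return im
def ray(n,u,v):
    c=r.camera_info(n);E=np.array(c["extrinsics"]);R=E[:3,:3];t=E[:3,3]
    return -R.T@t, R.T@np.array([(u-c["cx"])/c["fx"],(v-c["cy"])/c["fy"],1])
def onz(n,u,v,z):
    o,d=ray(n,u,v); return o+d*(z-o[2])/d[2]
def proj(n,p):
    c=r.camera_info(n);E=np.array(c["extrinsics"]);q=E[:3,:3]@np.array(p,float)+E[:3,3]
    return q[0]/q[2]*c["fx"]+c["cx"],q[1]/q[2]*c["fy"]+c["cy"]
def tri(p,q):
    (o1,d1),(o2,d2)=ray(*p),ray(*q)
    s=np.linalg.lstsq(np.c_[d1,-d2],o2-o1,rcond=None)[0]
    a,b=o1+d1*s[0],o2+d2*s[1]; return (a+b)/2,np.linalg.norm(a-b)
E
python3 - <<'E'
from h import *
a=snap("top","pics/t0.png");b=snap("side","pics/s0.png")
s=r.sense();print(s)
for n in("top","side"):print(n,r.camera_info(n),ray(n,0,0)[0])
E
```

```text
{'time_s': 0.1, 'joints': array([-1.23078671,  0.57645616,  0.02482265,  1.43780636, -0.01501894,
        1.12899538, -0.05650865]), 'dq': array([ 5.39940955e-04, -1.74255488e-03,  3.23963701e-04, -2.23237309e-03,
        1.03679861e-03,  6.17201739e-05,  9.16637068e-04]), 'tau': array([ 4.64506127e-03, -7.67298245e+01,  2.25687861e+00, -2.86598665e+01,
        1.57216843e-02,  8.64989095e-03,  7.36769152e-06]), 'tool_pos': array([277.39533906, 614.9324909 , 230.52908931]), 'ee_rot': array([-0.38396308,  0.59440117,  0.38336809,  0.59353897]), 'force': array([ 0.01258906,  1.0922051 , -0.28216108]), 'ft_torque': array([ 0.06593375, -0.02622315,  0.0046062 ]), 'grip_width': 85.49827122320792}
top {'fx': 495.3923402000947, 'fy': 495.3923402000947, 'cx': 254.75452236686428, 'cy': 197.58184186736895, 'extrinsics': array([[-1.67790402e-02, -9.99856997e-01, -2.10945679e-03,
         7.00084043e+01],
       [-9.86403967e-01,  1.68981562e-02, -1.63467633e-01,
         4.60515133e+02],
       [ 1.63479903e-01, -6.62053441e-04, -9.86546442e-01,
         1.72108552e+03],
       [ 0.00000000e+00,  0.00000000e+00,  0.00000000e+00,
         1.00000000e+00]])} [ 174.06573351   63.35598679 1773.35779872]
side {'fx': 428.63501132299797, 'fy': 428.63501132299797, 'cx': 251.01327736360997, 'cy': 193.1411819241074, 'extrinsics': array([[-8.46879522e-01, -5.31307755e-01,  2.25198876e-02,
         4.57458016e+02],
       [-2.20238811e-01,  3.11875457e-01, -9.24244862e-01,
         1.06876025e+02],
       [ 4.84035063e-01, -7.87683800e-01, -3.81135526e-01,
         1.04923383e+03],
       [ 0.00000000e+00,  0.00000000e+00,  0.00000000e+00,
         1.00000000e+00]])} [ -96.91588892 1036.18347471  488.37800257]
```

View pics/t0.png

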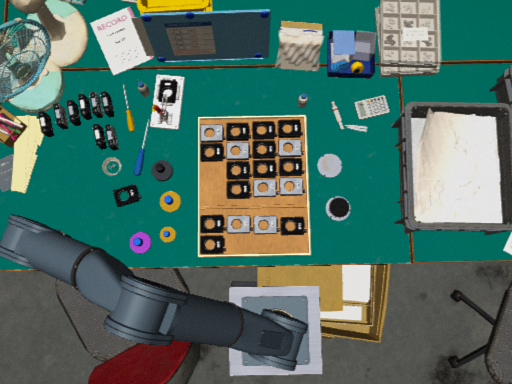

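View pics/s0.png

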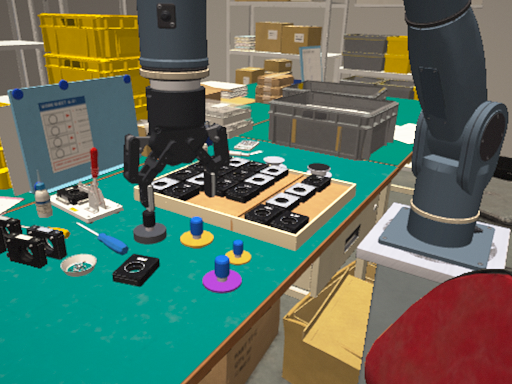

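The top view shows the large brass tool with the blue knob at about (170,201). The small brass one is at (168,234), the purple one at (140,242) and the black-knob tool at (162,170). The plain pale rest, taken as the hollow one, is at (330,165), and the black-topped stand is at (338,208). The side view agrees, with the large brass tool at about (197,232).

Run:
```python
from h import *
T=cv2.imread("pics/t0.png");S=cv2.imread("pics/s0.png")
def blobs(im,lo,hi,x0,y0,x1,y1,mn=25):
    h=cv2.cvtColor(im,cv2.COLOR_BGR2HSV)[y0:y1,x0:x1]; m=cv2.inRange(h,lo,hi)
    n,l,st,c=cv2.connectedComponentsWithStats(m)
    return [(st[i,:2]+[x0,y0],st[i,2:5],(c[i]+[x0,y0]).round(1)) for i in range(1,n) if st[i,4]>mn]
for n,im,box in(("top",T,(120,180,200,260)),("side",S,(170,205,260,300))):
    print(n,"blue",blobs(im,(105,120,60),(125,255,255),*box),"\n brass",blobs(im,(10,120,100),(28,255,255),*box))
print("white",blobs(T,(0,0,130),(180,70,255),312,145,360,230),blobs(S,(0,0,130),(180,70,255),255,145,340,185))
for uv in((170,201),(168,234),(162,170)):print(onz("top",*uv,20))
c=T[140:230,300:370];c=cv2.resize(c,None,fx=5,fy=5,interpolation=cv2.INTER_CUBIC)
d=S[140:190,240:350];d=cv2.resize(d,None,fx=4,fy=4,interpolation=cv2.INTER_CUBIC)
o=np.zeros((450,800,3),np.uint8);o[:,:350]=c;o[:200,360:800]=d;cv2.imwrite("pics/c0.png",o)
```

```text
top blue [(array([165, 196]), array([ 8,  8, 48], dtype=int32), array([168. , 199.4])), (array([164, 231]), array([ 5,  6, 26], dtype=int32), array([166. , 233.5])), (array([133, 238]), array([ 9,  8, 57], dtype=int32), array([137.3, 241.4]))] 
 brass [(array([160, 191]), array([ 21,  21, 268], dtype=int32), array([170.1, 201.5])), (array([160, 227]), array([ 16,  15, 154], dtype=int32), array([167.7, 234.2]))]
side blue [(array([191, 217]), array([ 12,  18, 190], dtype=int32), array([196.1, 225.5])), (array([234, 240]), array([  9,  15, 119], dtype=int32), array([237.8, 247. ])), (array([215, 256]), array([ 14,  22, 284], dtype=int32), array([221.6, 266.3]))] 
 brass [(array([201, 205]), array([ 55,  13, 359], dtype=int32), array([232.3, 208.8])), (array([180, 231]), array([ 33,  17, 373], dtype=int32), array([196.2, 239.5])), (array([226, 251]), array([ 25,  14, 219], dtype=int32), array([238.6, 257.8]))]
white [(array([317, 154]), array([ 25,  23, 452], dtype=int32), array([329.2, 165.1])), (array([326, 198]), array([ 24,  23, 129], dtype=int32), array([334., 212.]))] [(array([255, 156]), array([ 77,  29, 591], dtype=int32), array([282.5, 169.7]))]
[457.39878479 366.17277064  20.        ]
[339.01095045 371.93964866  20.        ]
[571.63096485 396.43166593  20.        ]
```

View pics/c0.png

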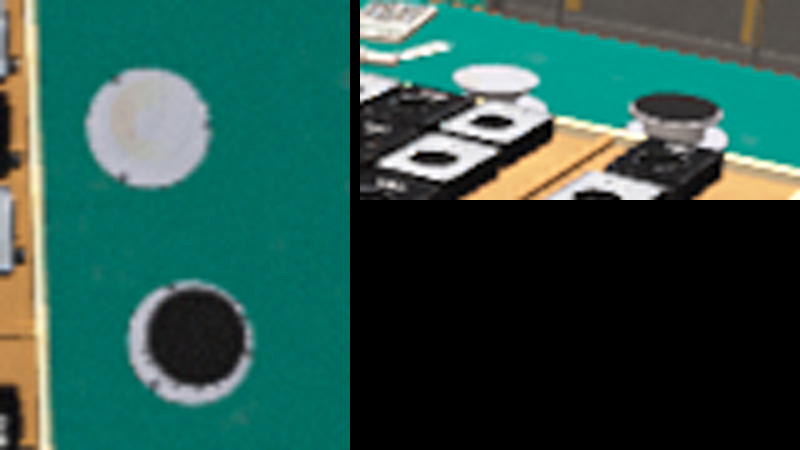

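The crop shows the hollow rest at about (329.5,165), shaded inside, and the rubber-topped stand below it. In the side view the hollow rim is centred at about (274,160).

Run:
```python
from h import *
T=cv2.imread("pics/t0.png")
print("flange top",onz("top",170.3,201.3,20),"side",onz("side",196.3,239.3,20))
print("knob",tri(("top",168.5,199.5),("side",196.6,225.6)))
print("knob top z51",onz("top",168.5,199.5,51),"side z51",onz("side",196.6,225.6,51))
h=cv2.cvtColor(T,cv2.COLOR_BGR2HSV)[145:185,310:350];m=cv2.inRange(h,(0,0,110),(180,90,255))
c=max(cv2.findContours(m,0,1)[0],key=cv2.contourArea);e=cv2.fitEllipse(c);print(e)
u=e[0][0]+310,e[0][1]+145
print("rest foot",u,onz("top",*u,0),"rim side",onz("side",274.3,160.3,32))
print([proj("top",(*onz("top",*u,0)[:2],z)) for z in(0,32)])
for n in("top","side"): print(n,proj(n,[457,365,0]),proj(n,[457,365,70]))
from scipy.spatial.transform import Rotation as R
print(R.from_quat(r.sense()["ee_rot"]).as_matrix().round(3))
```

```text
flange top [456.29125603 365.08501107  20.        ] side [453.6787885  371.42316778  20.        ]
knob (array([457.20047732, 365.72180428,  51.36377828]), np.float64(1.3361982403696653))
knob top z51 [457.83240663 366.16475552  51.        ] side z51 [456.92164482 365.04464175  51.        ]
((19.28008460998535, 20.177255630493164), (22.96641731262207, 24.20635223388672), 100.70072937011719)
rest foot (329.28008460998535, 165.17725563049316) [ 583.68016911 -213.10735092    0.        ] rim side [ 574.73638042 -204.71672926   32.        ]
[(np.float64(329.28008460998535), np.float64(165.17725563049308)), (np.float64(330.57935253642427), np.float64(163.1524827179628))]
top (np.float64(171.26531369014003), np.float64(201.96763466144637)) (np.float64(167.88345265722305), np.float64(198.8597398569175))
side (np.float64(197.16065618961522), np.float64(245.4972615746334)) (np.float64(196.36477600340004), np.float64(217.9578921598401))
[[-0.001 -0.912  0.411]
 [-0.001  0.411  0.912]
 [-1.    -0.    -0.001]]
```

Request:
drive_tool(
  motion=[20,-28,0,0,0,0,45,-63,0,0,0,0,72,-100,0,0,0,0,99,-138,0,0,0,0,126,-175,0,0,0,0],
  hand=1,
  squeeze=40,
)

```text
time_s: 0.6
tool_pos: [404.3, 438.5, 231.0]
ee_rot: [-0.384, 0.594, 0.384, 0.594]
force: [0.3, 0.4, -0.6]
grip_width: 85.6
```

Request:
drive_tool(
  motion=[25,-35,0,0,0,0,45,-63,0,0,0,0,54,-75,-15,0,0,0,54,-75,-45,0,0,0,54,-75,-70,0,0,0],
)

```text
time_s: 1.1
tool_pos: [457.9, 364.3, 160.3]
ee_rot: [-0.383, 0.594, 0.383, 0.594]
force: [0.2, 0.0, -0.5]
grip_width: 85.3
```

Request:
drive_tool(
  motion=[0,0,-10,0,0,0,0,0,-10,0,0,0,0,0,-10,0,0,0],
)

```text
time_s: 1.4
tool_pos: [457.8, 365.7, 152.0]
ee_rot: [-0.384, 0.594, 0.384, 0.594]
force: [-0.1, 0.5, 0.8]
grip_width: 85.6
```

Run:
```python
from h import *
b=snap("side","pics/s1.png");a=snap("top","pics/t1.png");s=r.sense();print(s["time_s"],s["tool_pos"],s["force"],s["joints"].round(2))
print(proj("side",s["tool_pos"]))
cv2.imwrite("pics/s1c.png",cv2.resize(b[110:290,90:310],None,fx=3,fy=3))
```

```text
1.5 [458.1048899  365.92348288 152.52578012] [-0.79658922 -0.68522711  0.8135754 ] [-0.78  0.52  0.04  1.78 -0.03  0.83  0.42]
(np.float64(194.69466696940015), np.float64(183.4684328440977))
```

View pics/s1c.png

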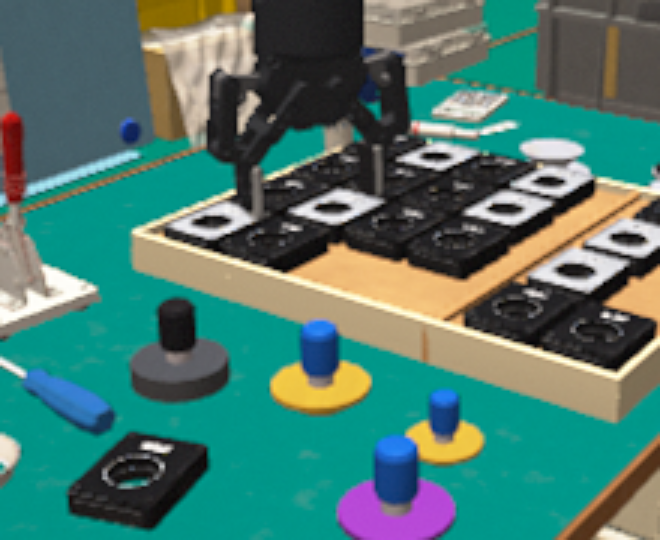

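The crop shows the open jaws straight above the large brass tool. The fingertip midpoint is at about column 317 and the knob at 320, so the path down is clear.

Request:
drive_tool(
  motion=[0,0,-20,0,0,0,0,0,-48,0,0,0,0,0,-78,0,0,0,0,0,-102,0,0,0,0,0,-117,0,0,0],
)

```text
time_s: 2.0
tool_pos: [457.5, 365.4, 33.6]
ee_rot: [-0.384, 0.594, 0.384, 0.594]
force: [-0.6, 0.5, -1.2]
grip_width: 85.5
```

Request:
drive_tool(
  motion=[0,0,0,0,0,0,0,0,0,0,0,0,0,0,0,0,0,0,0,0,0,0,0,0,0,0,0,0,0,0],
  hand=0,
  squeeze=40,
)

```text
time_s: 2.5
tool_pos: [458.2, 365.8, 35.6]
ee_rot: [-0.384, 0.593, 0.384, 0.595]
force: [-1.3, -0.1, 6.1]
grip_width: 27.6
```

Request:
drive_tool(
  motion=[0,0,0,0,0,0,0,0,0,0,0,0,0,0,0,0,0,0,0,0,0,0,0,0,0,0,0,0,0,0],
)

```text
time_s: 3.0
tool_pos: [458.2, 365.7, 35.6]
ee_rot: [-0.384, 0.593, 0.384, 0.595]
force: [-1.0, -0.6, 6.5]
grip_width: 27.2
```

Request:
drive_tool(
  motion=[0,0,5,0,0,0,0,0,20,0,0,0,0,0,40,0,0,0,0,0,60,0,0,0,0,0,80,0,0,0],
)

```text
time_s: 3.5
tool_pos: [457.2, 365.0, 115.2]
ee_rot: [-0.384, 0.594, 0.384, 0.594]
force: [0.0, 0.3, -4.4]
grip_width: 27.7
```

Request:
drive_tool(
  motion=[0,0,20,0,0,0,0,0,35,0,0,0,0,0,40,0,0,0,0,0,40,0,0,0,0,0,40,0,0,0],
)

```text
time_s: 4.0
tool_pos: [457.1, 364.9, 153.6]
ee_rot: [-0.384, 0.594, 0.384, 0.594]
force: [-0.1, -0.0, -4.6]
grip_width: 27.3
```

Run:
```python
from h import *
b=snap("side","pics/s2.png");s=r.sense();print(s["time_s"],s["tool_pos"],s["force"],s["grip_width"])
cv2.imwrite("pics/s2c.png",cv2.resize(b[110:290,90:310],None,fx=3,fy=3))
```

```text
4.05 [457.01845646 364.88988232 153.35435736] [-0.03358516 -0.57806094 -4.26776451] 27.51562502857076
```

View pics/s2c.png

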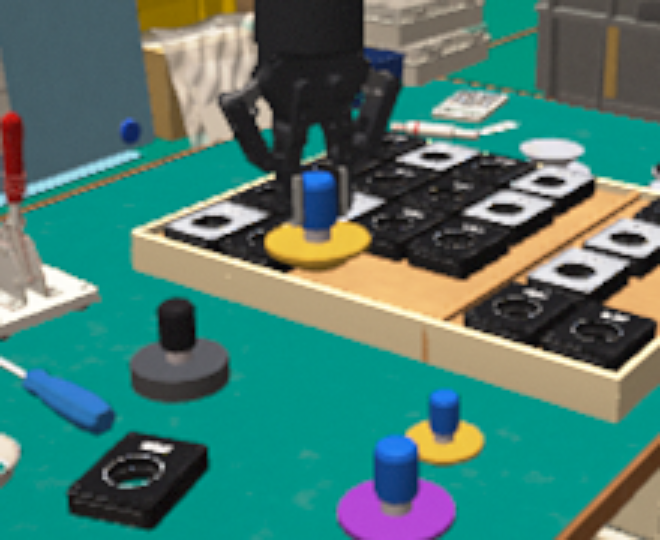

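The tool hangs level in the grip, with the knob at crop (319,198), and the neighbouring tools have not moved. Next I carry it towards the rest.

Request:
drive_tool(
  motion=[4,-18,0,0,0,0,11,-52,0,0,0,0,20,-92,0,0,0,0,29,-134,0,0,0,0,38,-176,0,0,0,0],
  squeeze=60,
)

```text
time_s: 4.55
tool_pos: [495.3, 186.9, 153.6]
ee_rot: [-0.384, 0.594, 0.384, 0.594]
force: [0.1, -0.8, -3.3]
grip_width: 27.2
```

Request:
drive_tool(
  motion=[9,-42,0,0,0,0,18,-84,0,0,0,0,27,-126,0,0,0,0,36,-168,0,0,0,0,45,-210,0,0,0,0],
)

```text
time_s: 5.05
tool_pos: [540.1, -23.2, 153.7]
ee_rot: [-0.383, 0.594, 0.384, 0.594]
force: [0.8, 0.9, -4.7]
grip_width: 27.1
```

Request:
drive_tool(
  motion=[9,-42,0,0,0,0,18,-84,0,0,0,0,27,-126,0,0,0,0,36,-164,0,0,0,0,42,-192,0,0,0,0],
)

```text
time_s: 5.55
tool_pos: [581.6, -216.7, 153.4]
ee_rot: [-0.383, 0.595, 0.383, 0.594]
force: [0.3, -0.3, -4.6]
grip_width: 27.0
```

Request:
drive_tool(
  motion=[0,0,-10,0,0,0,0,0,-30,0,0,0,0,0,-40,0,0,0,0,0,-40,0,0,0],
)

```text
time_s: 5.95
tool_pos: [581.0, -212.1, 112.2]
ee_rot: [-0.383, 0.595, 0.385, 0.593]
force: [-0.5, 0.2, -4.1]
grip_width: 26.8
```

Run:
```python
from h import *
b=snap("side","pics/s3.png");a=snap("top","pics/t3.png");s=r.sense();print(s["time_s"],s["tool_pos"],s["force"],s["grip_width"],s["joints"].round(2))
c=cv2.resize(b[90:190,220:345],None,fx=5,fy=5,interpolation=cv2.INTER_CUBIC)[:,:420];c=cv2.resize(b[95:195,230:310],None,fx=5,fy=5,interpolation=cv2.INTER_CUBIC)
d=cv2.resize(a[130:230,295:370],None,fx=5,fy=5,interpolation=cv2.INTER_CUBIC)
cv2.imwrite("pics/s3c.png",np.hstack([c,d]))
```

```text
6.05 [ 582.45776167 -212.46616579  114.2590803 ] [ 0.44874158 -0.52233629 -3.55225168] 27.34347205337325 [ 0.24  0.61  0.05  1.73 -0.04  0.8   1.46]
```

View pics/s3c.png

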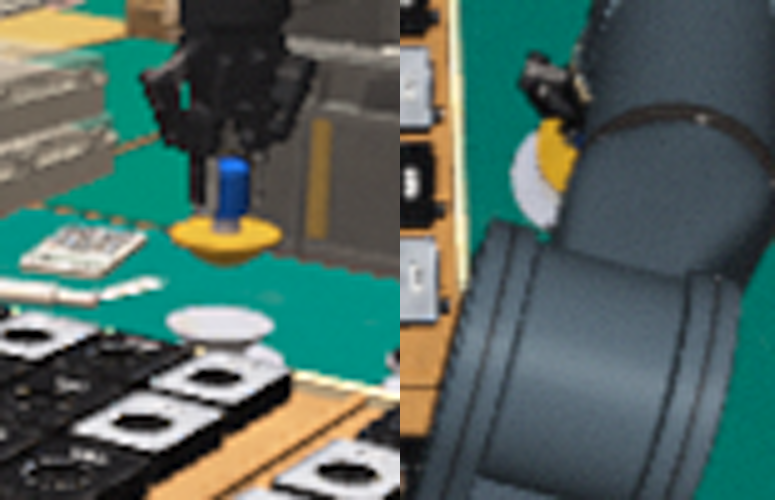

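Run:
```python
from h import *
b=cv2.imread("pics/s3.png");h=cv2.cvtColor(b,cv2.COLOR_BGR2HSV)
m=cv2.inRange(h,(10,120,90),(30,255,255))[135:150,260:292]; ys,xs=np.nonzero(m)
print("brass",xs.min()+260,xs.max()+260,ys.min()+135,ys.max()+135)
p=cv2.inRange(h,(0,0,140),(180,70,255))[152:172,260:290]
for i,row in enumerate(p):
    x=np.nonzero(row)[0]; print(i+152,(x.min()+260,x.max()+260) if len(x) else None,end=" ")
P=[582.5,-213]
print("\n",proj("side",[*P,114.3-35.6+22]),proj("side",[*P,32]))
for v in(np.array([10,0,0]),np.array([0,10,0])):print(v,np.array(proj("side",np.r_[P,32]+v))-proj("side",[*P,32]))
```

```text
brass 264 286 138 147
152 (np.int64(260), np.int64(261)) 153 None 154 None 155 None 156 (np.int64(268), np.int64(277)) 157 (np.int64(265), np.int64(281)) 158 (np.int64(264), np.int64(282)) 159 (np.int64(263), np.int64(284)) 160 (np.int64(264), np.int64(284)) 161 (np.int64(265), np.int64(283)) 162 (np.int64(267), np.int64(281)) 163 (np.int64(266), np.int64(266)) 164 (np.int64(260), np.int64(283)) 165 (np.int64(270), np.int64(284)) 166 (np.int64(269), np.int64(286)) 167 (np.int64(268), np.int64(286)) 168 (np.int64(266), np.int64(287)) 169 (np.int64(264), np.int64(289)) 170 (np.int64(262), np.int64(285)) 171 (np.int64(260), np.int64(283)) 
 (np.float64(274.3695888781253), np.float64(140.0485406511242)) (np.float64(273.5122170132422), np.float64(159.2893979846049))
[10  0  0] [-2.50664559 -0.52303806]
[ 0 10  0] [-1.42008789  0.72362652]
```

The crop shows the tool level above the hollow rest. The rim is at raw pixel (273.5,159), exactly where my estimate puts it. The flange at (275,140.5) sits 0.6 px, about 2 mm, to the right, so I nudge +x by 2 mm and lower with an eye on the force.

Request:
drive_tool(
  motion=[2,0,-8,0,0,0,2,0,-20,0,0,0,2,0,-32,0,0,0,2,0,-42,0,0,0,2,0,-48,0,0,0],
)

```text
time_s: 6.55
tool_pos: [583.9, -212.5, 64.7]
ee_rot: [-0.383, 0.594, 0.384, 0.594]
force: [-0.0, 0.3, -3.8]
grip_width: 27.3
```

Request:
drive_tool(
  motion=[0,0,-1,0,0,0,0,0,-3,0,0,0,0,0,-5,0,0,0,0,0,-6,0,0,0,0,0,-6,0,0,0],
)

```text
time_s: 7.05
tool_pos: [584.6, -212.7, 60.4]
ee_rot: [-0.384, 0.594, 0.384, 0.594]
force: [1.2, -0.4, -3.9]
grip_width: 26.9
```

Request:
drive_tool(
  motion=[0,0,-1,0,0,0,0,0,-2,0,0,0,0,0,-3,0,0,0,0,0,-3,0,0,0],
)

```text
time_s: 7.45
tool_pos: [584.5, -212.7, 57.2]
ee_rot: [-0.384, 0.594, 0.384, 0.594]
force: [-0.8, -0.0, -3.8]
grip_width: 26.7
```

Request:
drive_tool(
  motion=[0,0,-1,0,0,0,0,0,-1,0,0,0,0,0,-1,0,0,0],
)

```text
time_s: 7.75
tool_pos: [584.4, -213.1, 56.4]
ee_rot: [-0.384, 0.594, 0.383, 0.594]
force: [-1.1, -1.3, -1.6]
grip_width: 27.1
```

Request:
drive_tool(
  motion=[0,0,-1,0,0,0,0,0,-1,0,0,0,0,0,-1,0,0,0],
)

```text
time_s: 8.05
tool_pos: [584.1, -213.6, 55.9]
ee_rot: [-0.384, 0.594, 0.383, 0.594]
force: [-4.1, -1.6, 5.8]
grip_width: 26.9
```

Request:
drive_tool(
  motion=[0,0,-1,0,0,0,0,0,-1,0,0,0,0,0,-1,0,0,0],
)

```text
time_s: 8.35
tool_pos: [583.8, -213.9, 55.5]
ee_rot: [-0.384, 0.595, 0.383, 0.594]
force: [-7.4, -1.6, 13.4]
grip_width: 27.1
```

Contact came at about the expected height, with a sideways push towards −x. I ease off that way before looking.

Request:
drive_tool(
  motion=[-1,0,0,0,0,0,-2,-1,0,0,0,0,-2,-1,0,0,0,0,-2,-1,0,0,0,0],
)

```text
time_s: 8.75
tool_pos: [583.2, -214.2, 55.3]
ee_rot: [-0.384, 0.594, 0.383, 0.594]
force: [-2.8, -0.3, 6.1]
grip_width: 27.0
```

Run:
```python
from h import *
b=snap("side","pics/s4.png");s=r.sense();print(s["time_s"],s["tool_pos"],s["force"])
cv2.imwrite("pics/s4c.png",cv2.resize(b[105:185,230:320],None,fx=6,fy=6,interpolation=cv2.INTER_CUBIC))
```

```text
8.8 [ 583.1768151  -214.11868618   55.3037613 ] [-2.6784334  -0.54162106  6.37007139]
```

View pics/s4c.png

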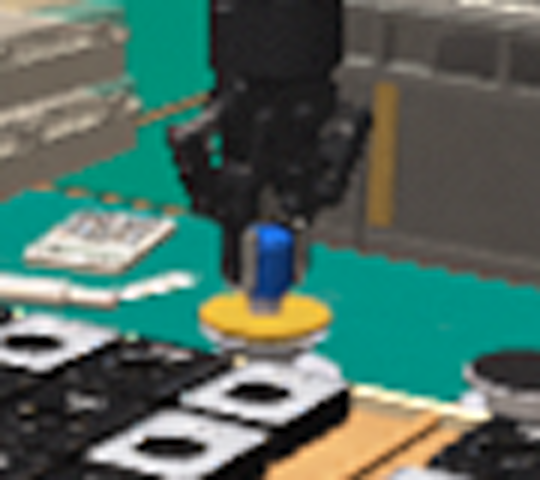

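The crop shows the flange, centred at (265,315), down over the rim of the hollow rest, with the knob upright. I take out the remaining side load and then release.

Request:
drive_tool(
  motion=[-1,0,0,0,0,0,-1,0,0,0,0,0],
  squeeze=20,
)

```text
time_s: 9.0
tool_pos: [583.0, -214.1, 55.3]
ee_rot: [-0.385, 0.593, 0.383, 0.595]
force: [1.6, -1.7, 6.7]
grip_width: 27.2
```

Request:
drive_tool(
  motion=[0,0,0,0,0,0,0,0,0,0,0,0,0,0,0,0,0,0,0,0,0,0,0,0,0,0,0,0,0,0],
  hand=1,
)

```text
time_s: 9.5
tool_pos: [581.4, -213.6, 54.1]
ee_rot: [-0.384, 0.594, 0.384, 0.594]
force: [-0.4, 0.0, 0.1]
grip_width: 85.8
```

Request:
drive_tool(
  motion=[0,0,0,0,0,0,0,0,10,0,0,0,0,0,30,0,0,0,0,0,60,0,0,0,0,0,90,0,0,0],
)

```text
time_s: 10.0
tool_pos: [581.3, -213.7, 145.8]
ee_rot: [-0.384, 0.594, 0.384, 0.594]
force: [-0.2, -0.2, -0.6]
grip_width: 85.8
```

Request:
drive_tool(
  motion=[0,15,20,0,0,0,0,45,40,0,0,0,0,85,50,0,0,0,0,125,50,0,0,0,0,165,50,0,0,0],
)

```text
time_s: 10.5
tool_pos: [581.7, -47.4, 195.7]
ee_rot: [-0.384, 0.594, 0.383, 0.595]
force: [1.2, 0.6, 0.6]
grip_width: 85.1
```

Request:
drive_tool(
  motion=[0,35,0,0,0,0,0,70,0,0,0,0,0,100,0,0,0,0,0,120,0,0,0,0,0,120,0,0,0,0],
)

```text
time_s: 11.0
tool_pos: [581.4, 75.5, 195.0]
ee_rot: [-0.385, 0.592, 0.386, 0.594]
force: [0.6, 0.4, 0.5]
grip_width: 85.1
```

Run:
```python
from h import *
b=snap("side","pics/s5.png");a=snap("top","pics/t5.png");s=r.sense();print(s["time_s"],s["tool_pos"],s["force"],s["grip_width"])
c=cv2.resize(b[115:185,240:320],None,fx=5,fy=5,interpolation=cv2.INTER_CUBIC)
d=cv2.resize(a[140:210,300:370],None,fx=5,fy=5,interpolation=cv2.INTER_CUBIC)
cv2.imwrite("pics/s5c.png",np.hstack([c,d]))
h=cv2.cvtColor(a,cv2.COLOR_BGR2HSV)[145:190,310:350]
for n,lo,hi in(("blue",(105,120,60),(125,255,255)),("brass",(10,120,90),(30,255,255))):
    ys,xs=np.nonzero(cv2.inRange(h,lo,hi)); print(n,(xs.min()+xs.max())/2+310,(ys.min()+ys.max())/2+145,len(xs))
h=cv2.cvtColor(b,cv2.COLOR_BGR2HSV)[120:175,260:295]
for n,lo,hi in(("blue",(105,120,60),(125,255,255)),("brass",(10,120,90),(30,255,255))):
    ys,xs=np.nonzero(cv2.inRange(h,lo,hi)); print(n,xs.min()+260,xs.max()+260,ys.min()+120,ys.max()+120)
for P in([583,-213],):print([np.round(proj(n,[*P,z]),1) for n in("top","side") for z in(42,71,90)])
```

```text
11.1 [581.56438863  71.29763234 194.86759259] [-0.74112401 -0.14840353  0.43038268] 85.59913434172526
blue 332.5 160.5 49
brass 330.5 163.0 256
blue 271 278 142 154
brass 263 294 120 174
[array([331. , 162.7]), array([332.2, 160.8]), array([333. , 159.5]), array([273.5, 156.5]), array([273.9, 148.4]), array([274.1, 143.1])]
```

View pics/s5c.png

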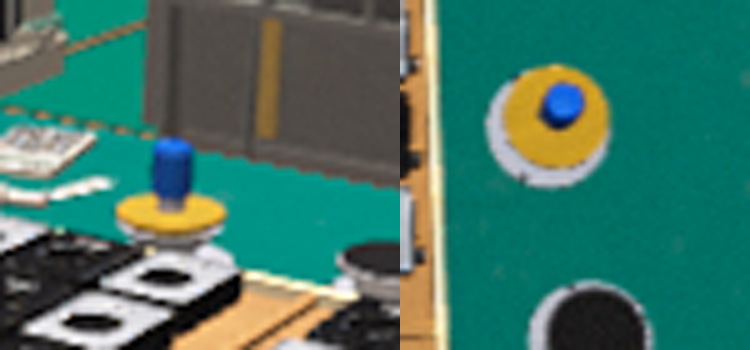

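The final crops show the tool alone in the hollow rest, with the knob upright and the flange evenly over the rim. I make one numerical tilt check, using the tool's standing pose before the pick as the reference, and then hand in.

Run:
```python
from h import *
def cen(f,box,lo,hi):
    x0,y0,x1,y1=box;h=cv2.cvtColor(cv2.imread(f),cv2.COLOR_BGR2HSV)[y0:y1,x0:x1]
    m=cv2.inRange(h,lo,hi);_,_,st,c=cv2.connectedComponentsWithStats(m);i=1+st[1:,4].argmax();return c[i]+[x0,y0]
B=((105,120,60),(125,255,255));Y=((10,120,90),(30,255,255))
for tf,tb,sf,sb,z in(("t0",(155,185,185,215),"s0",(178,214,214,250),0),("t5",(312,148,350,185),"s5",(262,140,288,164),20)):
    tk,ty=[cen(f"pics/{tf}.png",tb,*c) for c in(B,Y)];sk,sy=[cen(f"pics/{sf}.png",sb,*c) for c in(B,Y)]
    K,e=tri(("top",*tk),("side",*sk));F=onz("top",*ty,z+22)
    Fs=onz("side",*sy,z+22)
    print(K.round(1),round(e,1),"flange top",F.round(1),"side",Fs.round(1),"K-F",(K-F).round(1))
```

```text
[457.3 367.2  52.2] 1.3 flange top [455.2 365.   22. ] side [451.  374.9  22. ] K-F [ 2.2  2.2 30.2]
[ 583.  -212.6   72.7] 1.3 flange top [ 580.2 -210.1   42. ] side [ 575.6 -201.8   42. ] K-F [ 2.8 -2.5 30.7]
```

The raw flange centroid is biased because the knob hides part of the flange, so I redo it from the filled outline.

Run:
```python
from h import *
B=((105,120,60),(125,255,255));Y=((10,120,90),(30,255,255))
for f,(x0,y0,x1,y1),z in(("t0",(155,185,185,215),0),("t5",(312,148,350,185),20)):
    im=cv2.imread(f"pics/{f}.png")[y0:y1,x0:x1];h=cv2.cvtColor(cv2.resize(im,None,fx=8,fy=8,interpolation=cv2.INTER_CUBIC),cv2.COLOR_BGR2HSV)
    out=[]
    for c in(Y,B):
        q=max(cv2.findContours(cv2.inRange(h,*c),0,1)[0],key=cv2.contourArea);e=cv2.fitEllipse(cv2.convexHull(q))
        out.append((np.array(e[0])+.5)/8-.5+[x0,y0]); print(np.array(e[1])/8,end=" ")
    F=onz("top",*out[0],z+22);K=onz("top",*out[1],z+55)
    print(f,F.round(1),K.round(1),(K-F).round(1))
```

```text
[20.64608574 21.16157913] [7.41516066 8.26450253] t0 [456.6 366.7  22. ] [457.6 367.3  55. ] [ 1.   0.5 33. ]
[20.2303009  20.78103638] [7.30578232 8.65975189] t5 [ 582.3 -212.    42. ] [ 583.1 -211.9   75. ] [ 0.8  0.2 33. ]
```

Knob-to-flange offset is the same as when it stood flat, within 0.4 mm over 33 mm (under 1°), so the tool is upright. Its centre at (582,−212) matches the rest.

```bash
python3 -c "
from station import r
print(r.finish_job())"
```

```text
the job is handed in; nothing more can be done
None
```

I gripped the larger brass tool by its blue knob and carried it to the hollow rest. I lowered it until it touched the cone, eased off the side load, opened the fingers only once it was down, and withdrew. I handed the job in at about 11 s of the 32 s allowed.

**Last checks**
- **Upright:** the knob sits over the flange as it did when the tool stood flat, within 0.4 mm over 33 mm, so the tilt is under 1°.
- **Centred:** the tool is at about (582, −212) mm and the rest was measured at about (583, −213) mm, a difference within the measuring error.
- **Seated:** before release the foot was about 20 mm up, judged from the gripper height. In the side view the flange lies evenly over the rim.
- **Forces:** the contact force stayed near 20 N while lowering, and the wrist force read about zero after letting go.
- **Flat tool:** I never touched the black-knob tool, and it had not moved in the picture taken after the lift. I did not measure it again at the end.

**Checks that disagreed**
- A first tilt check using raw flange centroids was off by about 5 mm. The knob hid part of the flange, and fitting the flange outline removed the difference.
- The first side-view estimate of the rest was about 9 mm off in x and 8 mm off in y from the top view. A later side-view measurement agreed with the top view.

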